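# Stand up the fallen bottle, close up the crate and pack it

## Robot

A 6-joint arm with a two-finger parallel gripper is mounted at the origin on the work surface. World frame = base frame: x ahead of the robot, y to its left, z up, the work surface at z = 0. Lengths are in mm, angles in rad, forces in N, time in s.
With the tool pointing down it reaches from about 275 to 850 mm from the base axis. Payload 19 kg.
Tool frame: the origin (TCP) lies at the very end of the fingers, on their centre line; the grasp point (between the pads) lies 19 mm behind it; z points along the fingers, y is the line along which they close (so a half turn about z gives the same grasp; the last joint's range is limited). The gripper opens to 85 mm and grips with 20 to 120 N. Pads are 22 mm wide; open, the fingers measure 114 mm over their backs; the gripper's body (76 mm by 85 mm) begins 54 mm behind the grasp point. The pads swing forward as they close: fully open they stand 13 mm farther back than shut.
Start: joints at [1.181, 0.15, 1.437, -0, 1.554, -0.134], TCP at [145.492, 556.257, 231.267] pointing down, gripper open.
Joint ranges: [-2.8, 2.8], [-0.68, 2.1], [0.12, 2.68], [-1.39, 4.53], [0.16, 2.79], [-2.81, 2.81]. Speed limits (rad/s): [1.89, 1.89, 2.22, 3.01, 3.01, 3.01].

## Interface

Orientations are given as a rotation vector (axis times angle).
In Python, from workcell import bot gives the robot as it stands. The module is installed in compiled form; this text tells all that it offers.
- The arm moves only by the shell command python3 -m crank 'ROWS' [OPENING] [FORCE]. ROWS is JSON, a list that holds one entry, the list of rows, each a list of 6 numbers: the shift along the tool's x, y, z in units of 30 mm (1.0 is 30 mm), then the turn, a rotation vector about the tool's x, y, z in units of 6 degrees (1.0 is 6 degrees). A call has 1 to 8 rows; each row shifts and turns the commanded pose from where the row before left it, along the tool's axes as they then stand; what a row does not reach is not made up. A row lasts 1/12 s, in which the tool goes at most 41.7 mm and 7.16 degrees, less where a joint would pass 70% of its speed; a pose out of reach is approached as far as the arm can. A call is refused whole if a number of a shift passes 1 or a number of a turn 1, either way. A call with a gripper value outside its range is refused whole. OPENING is the finger opening in mm, from 0 to 85.4, set as the call begins (- or left out, the last holds). The fingers move at their own pace and stop on an object; FORCE is the grip in N (left out, the last holds). Time passes only in rows, so rows that do not move let the fingers close. It gives the time, the measured TCP pose, the force, the opening and the grip force at its end, in the units of the state.
- bot.get_state(): the state, without advancing time (a new reading comes with each control period).
- bot.grab_frame(name): name is "scene" or "top" or "wrist"; returns a dict with "frame" (420x560x3 uint8, red, green, blue), "z_map" (420x560 float32, mm along the optical axis (not along the pixel's ray), 0 where there is no reading), "mtx" (3x3 intrinsics, pixels), "T" (4x4, takes a point from camera to world coordinates). Camera axes: x right, y up, looking along -z (the intrinsics and any distortion apply to the point x, -y, -z); pixel columns grow to the right and rows downward; lengths in mm; the calibration is good to about 2 mm. A picture is of the moment at which its call begins.
- bot.close_job(): hands the job in; it is judged then, once.
The state is a dict: "clock": time; "joints": joint angles; "joint_velocities": joint speeds; "joint_torque": joint torques, N m; "tcp_pos": TCP position; "tool_rot": TCP orientation; "contact_force": force on the tool from outside, world axes, zero at the start; "torque": the same for the moment, N m; "finger_gap": opening from 0.0 (shut) to 1.0 (fully open); "grasp_force": force on a finger pad.
Only numpy, scipy, OpenCV 4.12 (cv2) and the standard library are available. Lean on these libraries where they do the work, as an engineer would, in place of code of your own. Each camera call takes 0.05 s, during which the arm holds its last target. There are 200 camera calls.

## Task

Stand the fallen solution bottle upright on the bench and let go of it, then take it again from above and pack it and the other bottle standing loose on the bench upright into the two empty cells of the loose crate, one per cell. Also slide that loose crate along until its end sits flush against the end of the full crate fixed beside it, roughly in line with it and with no gap, so that this is how it stands when you finish. Do not knock over any upright bottle, leave the already packed bottle in its cell, and leave the beaker, movement holder and screwdriver where they are.

Things in the scene. Friction and masses are not known exactly. Their poses are not given: they have to be found in the camera images.
- fallen_bottle: square white plastic bottle, paper label, round black cap: body 52 x 52 mm, 90 mm long; cap 36 mm across, from 96 to 122 mm (total length 122). Origin at the centre of its base, z from base to cap, x and y square to its flat sides. At the start it lies on the bench on a flat side with its cap towards the robot, give or take 0.6 rad; its origin is then 26 mm up.
- standing_bottle: square white plastic bottle, paper label, round black cap: body 52 x 52 mm, 90 mm long; cap 36 mm across, from 96 to 122 mm (total length 122). Origin at the centre of its base, z from base to cap, x and y square to its flat sides. The same kind of bottle, standing upright, loose on the bench.
- packed_bottle: square white plastic bottle, paper label, round black cap: body 52 x 52 mm, 90 mm long; cap 36 mm across, from 96 to 122 mm (total length 122). Origin at the centre of its base, z from base to cap, x and y square to its flat sides. The same kind of bottle, already standing in the crate cell next to the fixed crate; it stays there.
- crate: loose grey plastic open crate, three cells in a row along its y: 68 (x) by 196 (y) mm, 55 mm high; walls 4 mm, floor 8 mm, cells 60 x 60 mm at 64 mm pitch; about 0.6 kg empty. Origin at the centre of its underside. Its +y end face (98 mm from the origin) faces the fixed crate, a gap of 20 to 50 mm away at the start. Can be gripped across its width.
- fixed_crate: the same grey crate with two cells, 68 (x) by 132 (y) mm, 55 mm high, fixed to the bench and full (two fixed bottles). Origin at the centre of its underside; its -y end face (66 mm from the origin) faces the loose crate. With the gap closed the loose crate's origin is at y = -164 mm in this frame.
- cell_a (a point): point, centre of the floor of one 60 x 60 mm cell of the loose crate, on top of the floor (8 mm above the crate's origin): the empty end cell farthest from the fixed crate.
- cell_b (a point): point, centre of the floor of one 60 x 60 mm cell of the loose crate, on top of the floor (8 mm above the crate's origin): the empty middle cell.
- cell_c (a point): point, centre of the floor of one 60 x 60 mm cell of the loose crate, on top of the floor (8 mm above the crate's origin): the end cell nearest the fixed crate, which holds the packed bottle.
- beaker: bystander: open steel beaker, 70 mm across and 85 mm tall; origin at the centre of its underside.
- movement_holder: bystander: watch movement holder, a white block 70 x 50 mm with two steel jaws and a spindle along x, 40 mm tall; origin at the centre of its underside.
- screwdriver: bystander: screwdriver lying on the bench along its own x axis; origin under its middle.
Mind the look-alikes: they are no part of the job. Leave any red look-alike of the standing_bottle alone. What is shaped like the fallen_bottle but red is not meant.

How it is judged:
By the outcome, as a careful person would: the job done as asked, in the order asked, and still so for the second after the job is handed in, with the robot touching nothing.
It also fails if it takes over 72 s, if anything falls off the work surface, if the arm or the gripper's body presses on something with over 40 N, if the wrist force passes 120 N, or if a joint passes its speed limit or range.

## Working session

There is one attempt and no reset: what is moved stays moved. The work goes in short steps, Python scripts to look and compute and a shell command to move; the robot and the scene stay as the last step left them, time stands still between calls to the robot, and variables do not carry over. Pictures are saved under pics/ and viewed, at most 10 in all, crops included, and the job is handed in when it is done.

```bash
mkdir -p pics; cat > h.py <<'E'
import numpy as np, cv2
from workcell import bot
def grab(n,save=None):
    f=bot.grab_frame(n)
    if save: cv2.imwrite('pics/'+save+'.png',f['frame'][:,:,::-1])
    return f
def ray(f,u,v):
    K=f['mtx'];T=f['T']
    d=np.array([(u-K[0,2])/K[0,0],-(v-K[1,2])/K[1,1],-1.])
    return T[:3,3],T[:3,:3]@d
def onplane(f,u,v,z):
    o,d=ray(f,u,v); return o+d*(z-o[2])/d[2]
def cloud(f):
    K=f['mtx'];T=f['T'];Z=f['z_map']
    v,u=np.indices(Z.shape)
    P=np.stack([(u-K[0,2])/K[0,0]*Z,-(v-K[1,2])/K[1,1]*Z,-Z],-1)
    W=P@T[:3,:3].T+T[:3,3]; W[Z<=0]=np.nan
    return W
E
python3 - <<'E'
from h import *
np.set_printoptions(suppress=True,precision=3)
a=grab('top','top0');b=grab('scene','scene0')
print(a['T'],a['mtx'],b['T'],bot.get_state())
np.savez('top0.npz',**a);np.savez('scene0.npz',**b)
E
```

```text
[[   0.016    0.984   -0.176  279.147]
 [  -1.       0.018    0.009  -36.591]
 [   0.012    0.176    0.984 1711.482]
 [   0.       0.       0.       1.   ]] [[540.974   0.    281.104]
 [  0.    540.974 208.129]
 [  0.      0.      1.   ]] [[  -0.718   -0.53     0.451 1142.047]
 [   0.696   -0.56     0.45   500.454]
 [   0.014    0.637    0.771  997.755]
 [   0.       0.       0.       1.   ]] {'clock': 0.1, 'joints': array([ 1.181,  0.151,  1.438,  0.   ,  1.554, -0.134]), 'joint_velocities': array([ 0.   ,  0.001, -0.002,  0.   ,  0.001, -0.002]), 'joint_torque': array([  0.008, -71.437, -57.18 ,   0.   ,   0.007,  -0.   ]), 'tcp_pos': array([145.439, 556.089, 230.762]), 'tool_rot': array([-0.401, -3.116,  0.002]), 'contact_force': array([-0.503,  0.052,  0.717]), 'torque': array([-0.023, -0.014,  0.023]), 'grasp_force': 0.0, 'finger_gap': 0.9979006938654228}
```

View pics/top0.png

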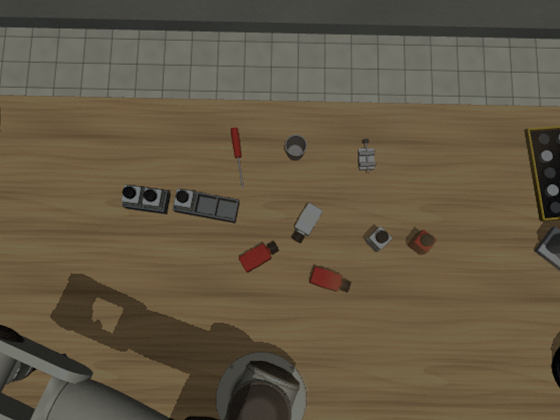

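View pics/scene0.png

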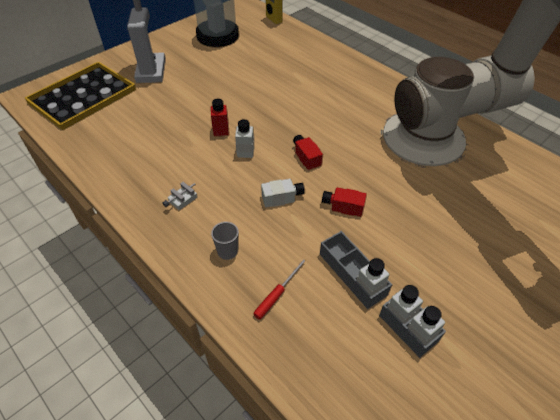

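The top view shows the white fallen bottle at (307,220) with its cap at (298,236). The standing bottle is at (380,238), the loose crate at (206,206) with a packed bottle at (185,200), and the fixed crate at (146,198). The red look-alikes are at (258,257), (328,279) and (423,241). The scene view agrees: fallen bottle (280,193), standing bottle (245,140), loose crate (355,268).

```bash
cat > m.py <<'E'
from h import *
np.set_printoptions(suppress=True,precision=1)
def rect(P,name):
    r=cv2.minAreaRect(P[:,:2].astype(np.float32)); print(name,len(P),'c',np.round(r[0],1),'size',np.round(r[1],1),'ang',round(r[2],1),'z',np.percentile(P[:,2],[2,50,98]))
    return r
if __name__=='__main__':
    for n in('top0','scene0'):
        f=dict(np.load(n+'.npz'));W=cloud(f);hsv=cv2.cvtColor(f['frame'],cv2.COLOR_RGB2HSV)
        grey=(hsv[...,1]<70)
        m=(W[...,2]>8)&(W[...,2]<150)&(W[...,0]>250)&(W[...,0]<760)&(abs(W[...,1])<560)
        m=cv2.morphologyEx(m.astype(np.uint8),cv2.MORPH_OPEN,np.ones((2,2)))
        k,l,st,ce=cv2.connectedComponentsWithStats(m)
        for i in range(1,k):
            if st[i,4]<60: continue
            P=W[l==i]; r=rect(P,f'{n} px{ce[i].round()} S{np.median(hsv[l==i][:,1])} H{np.median(hsv[l==i][:,0])}')
        print('bench z',np.nanmedian(W[230:280,180:230,2]) if n=='top0' else np.nanmedian(W[200:240,220:260,2]))
E
python3 m.py
```

```text
top0 px[296. 157.] S62.0 H18.0 100 c [753.9 -97. ] size [58.5 39.3] ang 81.9 z [-4.8 41.4 88.9]
top0 px[368. 163.] S15.0 H20.0 263 c [ 727.9 -334.3] size [45.9 62.6] ang 17.8 z [nan nan nan]
top0 px[146. 200.] S15.0 H70.0 1089 c [598.2 376.1] size [145.   66.5] ang 83.0 z [nan nan nan]
top0 px[203. 206.] S14.0 H30.0 1060 c [577.3 184.3] size [205.4  70.9] ang 83.9 z [nan nan nan]
top0 px[307. 224.] S9.0 H45.0 616 c [ 530.2 -140.6] size [ 47.7 132. ] ang 63.3 z [nan nan nan]
top0 px[379. 240.] S42.0 H21.0 386 c [ 486.3 -364.4] size [51.2 77.1] ang 35.4 z [nan nan nan]
top0 px[423. 243.] S131.0 H13.0 441 c [nan nan] size [0. 0.] ang 0.0 z [nan nan nan]
top0 px[259. 257.] S181.0 H3.0 636 c [426.6   8.4] size [ 52.2 123.4] ang 31.0 z [nan nan nan]
top0 px[330. 281.] S162.0 H5.0 646 c [ 347.2 -213.2] size [125.9  51.2] ang 68.4 z [nan nan nan]
bench z 0.2752196689397124
scene0 px[220. 118.] S213.0 H3.0 551 c [ 423.1 -527.6] size [196.8  48.7] ang 42.7 z [nan nan nan]
scene0 px[246. 140.] S19.0 H30.0 602 c [ 436.3 -389.3] size [182.6  50.2] ang 41.5 z [nan nan nan]
scene0 px[309. 152.] S214.0 H1.0 644 c [ 332.  -207.8] size [161.7  55.7] ang 57.1 z [nan nan nan]
scene0 px[282. 193.] S18.0 H28.0 844 c [ 524.5 -122.6] size [ 58.  142.2] ang 68.2 z [nan nan nan]
scene0 px[188. 193.] S13.0 H18.0 241 c [ 733.1 -332.4] size [85.  33.2] ang 38.9 z [nan nan nan]
scene0 px[347. 201.] S211.0 H1.0 866 c [412.1   9.2] size [ 83.6 117.5] ang 28.6 z [nan nan nan]
scene0 px[231. 233.] S15.0 H15.0 285 c [ 746.1 -102.4] size [111.7  40.7] ang 52.8 z [-1.9 58.2 86.4]
scene0 px[359. 271.] S13.0 H75.0 2384 c [554.7 192.4] size [194.8 128.7] ang 80.7 z [nan nan nan]
scene0 px[290. 279.] S118.0 H15.0 121 c [703.8  85.5] size [121.3  10.3] ang 15.9 z [nan nan nan]
scene0 px[415. 321.] S15.0 H42.0 2607 c [569.3 382.2] size [129.3 133.3] ang 82.6 z [nan nan nan]
bench z -0.0420750055714052
```

```bash
cat > plan.py <<'E'
# usage: plan.py x y z yaw tilt [N]   yaw: world angle (deg) of tool y; tilt: deg, tool z leaned toward -toolx
import sys
from h import *
from scipy.spatial.transform import Rotation as R
x,y,z,yaw,tilt=map(float,sys.argv[1:6])
s=bot.get_state(); R0=R.from_rotvec(s['tool_rot']); p=s['tcp_pos']
a=np.radians(yaw); Y=np.array([np.cos(a),np.sin(a),0]); Z=np.array([0,0,-1.]); X=np.cross(Y,Z)
R1=R.from_matrix(np.stack([X,Y,Z],1))*R.from_rotvec([0,-np.radians(tilt),0])
w=(R0.inv()*R1).as_rotvec(); d=np.array([x,y,z])-p
N=int(sys.argv[6]) if len(sys.argv)>6 else max(1,int(np.ceil(max(np.linalg.norm(d)/30,np.degrees(np.linalg.norm(w))/6))))
M=sum(R.from_rotvec(w/N*k).as_matrix() for k in range(N))
t=np.linalg.solve(M,R0.inv().apply(d))/N
print('clock',round(s['clock'],2),'tcp',p.round(1),'gap',round(s['finger_gap']*85.4,1),'N',N,'row',[round(v,2) for v in (*(t/30),*(np.degrees(w)/6/N))])
E
python3 plan.py 460 180 300 75.3 0
```

```text
clock 0.1 tcp [145.4 556.1 230.8] gap 85.2 N 17 row [np.float64(-0.05), np.float64(-0.03), np.float64(-0.01), np.float64(-0.0), np.float64(-0.0), np.float64(0.0)]
```

```bash
sed -i 's/apply(d))\/N/apply(d))/; s/round(v,2) for/float(round(v,2)) for/' plan.py
python3 plan.py 460 180 300 75.3 0
```

```text
clock 0.1 tcp [145.4 556.1 230.8] gap 85.2 N 17 row [-0.78, -0.56, -0.14, -0.0, -0.0, 0.0]
```

```bash
R='' ; python3 -m crank '[[[-0.78,-0.56,-0.14,0,0,0],[-0.78,-0.56,-0.14,0,0,0],[-0.78,-0.56,-0.14,0,0,0],[-0.78,-0.56,-0.14,0,0,0],[-0.78,-0.56,-0.14,0,0,0],[-0.78,-0.56,-0.14,0,0,0],[-0.78,-0.56,-0.14,0,0,0],[-0.78,-0.56,-0.14,0,0,0]]]'
python3 -m crank '[[[-0.78,-0.56,-0.14,0,0,0],[-0.78,-0.56,-0.14,0,0,0],[-0.78,-0.56,-0.14,0,0,0],[-0.78,-0.56,-0.14,0,0,0],[-0.78,-0.56,-0.14,0,0,0],[-0.78,-0.56,-0.14,0,0,0],[-0.78,-0.56,-0.14,0,0,0],[-0.78,-0.56,-0.14,0,0,0]]]'
python3 -m crank '[[[-0.78,-0.56,-0.14,0,0,0],[0,0,0,0,0,0],[0,0,0,0,0,0]]]'
python3 - <<'E'
from h import *
f=grab('wrist','w1');np.savez('w1.npz',**f)
print(f['T'].round(3),f['mtx'])
E
python3 plan.py 470 -110 300 63.3 0
```

```text
clock: 0.77
tcp_pos: [293.2, 377.6, 264.9]
tool_rot: [-0.4, -3.116, 0.001]
contact_force: [0.4, 0.4, 0.8]
finger_gap: 0.998
grasp_force: 0.0
clock: 1.43
tcp_pos: [440.3, 200.2, 298.5]
tool_rot: [-0.401, -3.116, 0.0]
contact_force: [0.2, -0.1, -0.9]
finger_gap: 1.0
grasp_force: 0.0
clock: 1.68
tcp_pos: [458.7, 178.3, 302.3]
tool_rot: [-0.404, -3.115, 0.001]
contact_force: [0.6, 0.2, -0.6]
finger_gap: 1.0
grasp_force: 0.0
[[ 2.54000e-01 -9.32000e-01 -2.58000e-01  3.93046e+02]
 [ 9.67000e-01  2.45000e-01  6.90000e-02  1.95555e+02]
 [-1.00000e-03 -2.67000e-01  9.64000e-01  4.44657e+02]
 [ 0.00000e+00  0.00000e+00  0.00000e+00  1.00000e+00]] [[324.96495914   0.         282.63971307]
 [  0.         324.96495914 214.63955567]
 [  0.           0.           1.        ]]
clock 1.73 tcp [458.1 179.1 302.3] gap 85.6 N 10 row [-0.37, -0.89, 0.01, -0.0, -0.0, 0.2]
```

View pics/w1.png

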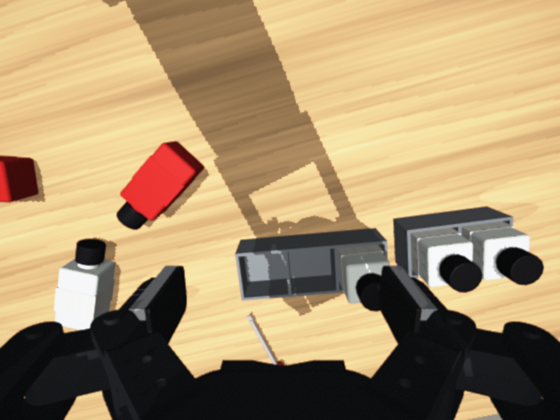

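The wrist view shows the loose crate, its rim running from (237,250) to (385,235), with cells a and b empty on the left and the packed bottle at (365,280). The fixed crate is at (395–540, 210–285) and the fallen bottle at (85,285), cap up-image.

```bash
python3 -m crank '[[[-0.37,-0.89,0.01,0,0,0.2],[-0.37,-0.89,0.01,0,0,0.2],[-0.37,-0.89,0.01,0,0,0.2],[-0.37,-0.89,0.01,0,0,0.2],[-0.37,-0.89,0.01,0,0,0.2],[-0.37,-0.89,0.01,0,0,0.2],[-0.37,-0.89,0.01,0,0,0.2],[-0.37,-0.89,0.01,0,0,0.2]]]' >/dev/null
python3 -m crank '[[[-0.37,-0.89,0.01,0,0,0.2],[-0.37,-0.89,0.01,0,0,0.2],[0,0,0,0,0,0],[0,0,0,0,0,0]]]'
cat > m2.py <<'E'
from m import *
import sys
def run(f,zlo,zhi,xr,yr,name,sat=None):
    W=cloud(f);m=(W[...,2]>zlo)&(W[...,2]<zhi)&(W[...,0]>xr[0])&(W[...,0]<xr[1])&(W[...,1]>yr[0])&(W[...,1]<yr[1])
    hsv=cv2.cvtColor(f['frame'],cv2.COLOR_RGB2HSV)
    if sat=='white': m&=(hsv[...,1]<80)&(hsv[...,2]>130)
    if sat=='black': m&=(hsv[...,2]<60)
    if sat=='grey': m&=(hsv[...,1]<60)
    m=cv2.morphologyEx(m.astype(np.uint8),cv2.MORPH_OPEN,np.ones((2,2)))
    k,l,st,ce=cv2.connectedComponentsWithStats(m)
    for i in range(1,k):
        if st[i,4]>40: print('px',ce[i].round(),end=' ');rect(W[l==i],name)
if __name__=='__main__':
    f=dict(np.load('w1.npz'));t=dict(np.load('top0.npz'))
    for n,g in(('w1',f),('top',t)):
        run(g,48,62,(500,680),(60,480),n+' rims','grey')
        run(g,122-6,140,(500,680),(60,480),n+' caps','black')
    g=grab('wrist','w2');np.savez('w2.npz',**g)
    run(g,40,60,(430,650),(-250,0),'w2 fallen top','white')
    run(g,36,60,(430,650),(-250,0),'w2 fallen cap','black')
    run(g,80,100,(400,600),(-450,-250),'w2 standing body','white')
    run(g,112,135,(400,600),(-450,-250),'w2 standing cap','black')
E
python3 m2.py
```

```text
clock: 2.73
tcp_pos: [470.5, -109.2, 299.4]
tool_rot: [-0.726, -3.056, -0.0]
contact_force: [0.2, 1.3, 0.2]
finger_gap: 0.999
grasp_force: 0.0
px [448. 235.] w1 rims 1328 c [586.  329.8] size [284.5 126.1] ang 62.9 z [nan nan nan]
px [303. 268.] w1 rims 1670 c [598.5 187.3] size [220.6 102.2] ang 80.4 z [nan nan nan]
px [360. 250.] w1 rims 164 c [567.  250.9] size [52.4  1.1] ang 81.3 z [nan nan nan]
px [523. 268.] w1 caps 1012 c [647.6 454.4] size [163.7  23.1] ang 46.2 z [nan nan nan]
px [463. 275.] w1 caps 962 c [637.3 374.8] size [143.6  26.9] ang 35.4 z [nan nan nan]
px [371. 294.] w1 caps 596 c [537.8 238. ] size [145.4  28.3] ang 6.8 z [nan nan nan]
px [130. 193.] top caps 123 c [600.2 401.1] size [31.8 32.4] ang 19.8 z [101.5 128.9 137.2]
px [151. 196.] top caps 123 c [593.6 337.9] size [31.8 30.5] ang 7.1 z [nan nan nan]
px [183. 197.] top caps 120 c [590.7 243.3] size [31.5 32.8] ang 4.3 z [ 98.6 128.5 136.9]
px [291. 242.] w2 fallen top 2629 c [ 557.5 -139.9] size [ 55.2 113.7] ang 60.1 z [nan nan nan]
px [338. 138.] w2 fallen cap 505 c [457.6 -24.6] size [36.3 25.4] ang 31.4 z [nan nan nan]
px [293. 192.] w2 fallen cap 442 c [ 492.3 -105.3] size [28.5 32.3] ang 63.3 z [nan nan nan]
px [113. 281.] w2 standing body 852 c [ 462.2 -300.7] size [ 56.6 302. ] ang 20.3 z [nan nan nan]
px [ 94. 300.] w2 standing cap 850 c [ 486.5 -307.9] size [  3.3 325.8] ang 17.8 z [nan nan nan]
```

View pics/w2.png

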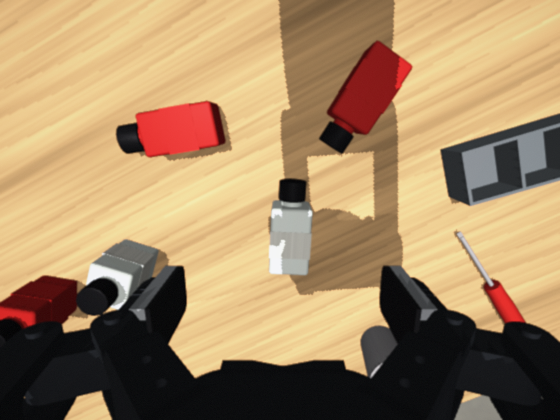

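The wrist view shows the fallen bottle centred, cap at (293,190) and body spanning columns 270–312 down to row 275. The standing bottle is at (115,275), with its cap at (97,297).

```bash
cat > m3.py <<'E'
from h import *
np.set_printoptions(suppress=True,precision=1)
f=dict(np.load('w2.npz'));W=cloud(f)
hsv=cv2.cvtColor(f['frame'],cv2.COLOR_RGB2HSV)
def comp(m,roi):
    c0,r0,c1,r1=roi;M=np.zeros(m.shape,np.uint8);M[r0:r1,c0:c1]=m[r0:r1,c0:c1]
    k,l,st,ce=cv2.connectedComponentsWithStats(M);i=1+np.argmax(st[1:,4]);return l==i
wb=comp((hsv[...,1]<60)&(hsv[...,2]>110),(255,175,330,290))
cb=comp(hsv[...,2]<60,(265,165,320,210))
z=np.median(W[225:265,280:300,2]);print('top face depth z',z)
rows=np.where(wb.any(1))[0];print('rows',rows.min(),rows.max())
for r in range(rows.min(),rows.max()+1,8):
    c=np.where(wb[r])[0];a=onplane(f,c.min(),r,52);b=onplane(f,c.max()+1,r,52);print(r,c.min(),c.max(),((a+b)/2)[:2],'w',np.linalg.norm(a-b).round(1))
c=np.argwhere(cb);print('cap px rows',c[:,0].min(),c[:,0].max(),'cols',c[:,1].min(),c[:,1].max())
cm=c.mean(0);print('cap centre z44',onplane(f,cm[1],cm[0],40))
P=W[wb];P=P[np.isfinite(P[:,2])&(abs(P[:,2]-z)<5)]
print('rect',cv2.minAreaRect(P[:,:2].astype(np.float32)))
# two-view height check of fallen/standing: wrist ray vs top-camera ray
t=dict(np.load('top0.npz'))
def tri(u1,v1,u2,v2):
    o,d=ray(f,u1,v1);p,e=ray(t,u2,v2);s=np.linalg.lstsq(np.stack([d,-e],1),p-o,rcond=None)[0];a=o+s[0]*d;b=p+s[1]*e
    return (a+b)/2,np.linalg.norm(a-b)
th=cv2.cvtColor(t['frame'],cv2.COLOR_RGB2HSV)
k=comp(th[...,2]<60,(288,226,306,246));q=np.argwhere(k).mean(0);print('top fallen cap px',q,tri(cm[1],cm[0],q[1],q[0]))
sc=comp(hsv[...,2]<40,(78,275,122,318));q1=np.argwhere(sc).mean(0)
k=comp(th[...,2]<60,(372,228,392,248));q2=np.argwhere(k).mean(0);print('standing cap',q1,q2,tri(q1[1],q1[0],q2[1],q2[0]))
for nm,roi in(('packed',(172,186,196,210)),('fix1',(140,186,162,208)),('fix2',(118,182,140,204))):
    q=np.argwhere(comp(th[...,2]<60,roi)).mean(0);print(nm,q,onplane(t,q[1],q[0],130 if nm else 0))
print('standing on 122 top:',onplane(t,q2[1],q2[0],122))
E
python3 m3.py
```

```text
top face depth z nan
rows 200 274
200 278 278 [ 487.4 -123.7] w 1.2
208 272 310 [ 503.7 -113.9] w 48.3
216 271 311 [ 512.9 -118.4] w 51.1
224 271 311 [ 522.3 -123. ] w 51.4
232 270 310 [ 531.2 -128.8] w 51.8
240 270 310 [ 540.8 -133.6] w 52.2
248 269 310 [ 550.3 -139. ] w 53.8
256 269 309 [ 559.9 -144.4] w 52.9
264 269 308 [ 569.6 -150. ] w 52.0
272 269 307 [ 579.5 -155.6] w 51.0
cap px rows 179 201 cols 279 305
cap centre z44 [ 486.2 -103.9   40. ]
rect ((0.0, 0.0), (0.0, 0.0), 0.0)
top fallen cap px [235.9 297.2] (array([ 498.5, -107.3,  -23.8]), np.float64(1.2778281393277569))
standing cap [298.3  98.8] [236.3 381.6] (array([ 486. , -353.5,  108.6]), np.float64(1.4739873309354463))
packed [195.9 181.9] [593.2 244.  130. ]
fix1 [195.  147.3] [593.8 346.8 130. ]
fix2 [192.  128.9] [601.9 401.9 130. ]
standing on 122 top: [ 483.5 -350.9  122. ]
```

```bash
python3 plan.py 454 -86 130 61.2 45
```

```text
clock 2.78 tcp [ 470.6 -108.4  299.6] gap 85.3 N 8 row [0.34, 0.05, 0.65, 0.02, -0.94, 0.04]
```

```bash
python3 -m crank '[[[0.34,0.05,0.65,0.02,-0.94,0.04],[0.34,0.05,0.65,0.02,-0.94,0.04],[0.34,0.05,0.65,0.02,-0.94,0.04],[0.34,0.05,0.65,0.02,-0.94,0.04],[0.34,0.05,0.65,0.02,-0.94,0.04],[0.34,0.05,0.65,0.02,-0.94,0.04],[0.34,0.05,0.65,0.02,-0.94,0.04],[0.34,0.05,0.65,0.02,-0.94,0.04]]]'
python3 -m crank '[[[0,0,0,0,0,0],[0,0,0,0,0,0]]]'; python3 plan.py 454 -86 88 61.2 45;python3 plan.py 528 -127.4 14 61.2 45;
```

```text
clock: 3.45
tcp_pos: [454.4, -86.1, 130.6]
tool_rot: [0.582, 2.294, -0.242]
contact_force: [1.0, -3.3, 0.7]
finger_gap: 1.0
grasp_force: 0.0
clock: 3.62
tcp_pos: [453.9, -87.4, 129.9]
tool_rot: [0.586, 2.305, -0.247]
contact_force: [0.2, 0.4, 0.8]
finger_gap: 1.003
grasp_force: 0.0
clock 3.62 tcp [453.9 -87.4 129.9] gap 85.6 N 2 row [0.5, 0.02, 0.49, -0.01, -0.04, 0.03]
clock 3.62 tcp [453.9 -87.4 129.9] gap 85.6 N 5 row [0.14, 0.01, 0.94, -0.0, -0.01, 0.01]
```

```bash
python3 -m crank '[[[0.35,0.02,0.5,0,-0.03,0.02],[0.35,0.02,0.5,0,-0.02,0.02],[0,0,0.9,0,0,0],[0,0,0.9,0,0,0],[0,0,0.9,0,0,0],[0,0,0.5,0,0,0],[0,0,0.5,0,0,0],[0,0,0,0,0,0]]]'
python3 plan.py 528 -127.4 14 61.2 45;
```

```text
clock: 4.28
tcp_pos: [529.8, -131.6, 21.5]
tool_rot: [0.595, 2.289, -0.257]
contact_force: [0.0, 0.5, -0.3]
finger_gap: 0.999
grasp_force: 0.0
clock 4.28 tcp [ 529.8 -131.6   21.5] gap 85.4 N 1 row [0.26, 0.09, 0.09, -0.1, 0.06, -0.02]
```

```bash
python3 -m crank '[[[0.26,0.09,0.09,-0.1,0.06,-0.02],[0,0,0,0,0,0],[0,0,0,0,0,0]]]'
python3 -m crank '[[[0,0,0,0,0,0],[0,0,0,0,0,0],[0,0,0,0,0,0],[0,0,0,0,0,0],[0,0,0,0,0,0],[0,0,0,0,0,0]]]' 40 60
python3 - <<'E'
from h import *
f=grab('wrist','w3');grab('scene','s3')
E
python3 plan.py 528 -127.4 60 61.2 45
```

```text
clock: 4.53
tcp_pos: [526.7, -123.1, 15.4]
tool_rot: [0.59, 2.296, -0.245]
contact_force: [-0.4, 0.6, 0.8]
finger_gap: 1.0
grasp_force: 0.0
clock: 5.03
tcp_pos: [526.0, -122.4, 14.7]
tool_rot: [0.589, 2.296, -0.243]
contact_force: [-9.0, 3.9, 14.8]
finger_gap: 0.603
grasp_force: 59.9
clock 5.13 tcp [ 526.  -122.3   14.7] gap 51.2 N 2 row [-0.58, -0.06, -0.49, 0.0, -0.01, 0.0]
```

View pics/w3.png

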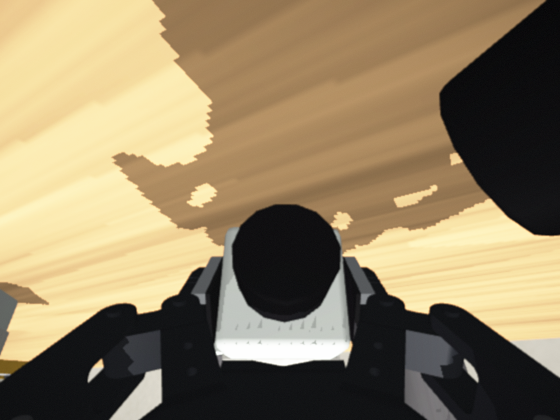

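The bottle is held squarely, with the cap at (287,262) between the pads. Lift and rotate.

```bash
python3 -m crank '[[[-0.35,0,-0.35,0,0,0],[-0.5,0,-0.5,0,0,0],[-0.71,0,-0.71,0,0,0],[-0.71,0,-0.71,0,0,0],[-0.71,0,-0.71,0,0,0],[-0.71,0,-0.71,0,0,0],[-0.5,0,-0.5,0,0,0],[0,0,0,0,0,0]]]' 40 70
python3 plan.py 520 -115 200 61.2 -45 20
```

```text
clock: 5.8
tcp_pos: [527.3, -125.4, 164.9]
tool_rot: [0.593, 2.286, -0.254]
contact_force: [0.6, -0.7, -0.4]
finger_gap: 0.599
grasp_force: 74.2
clock 5.8 tcp [ 527.3 -125.4  164.9] gap 51.1 N 20 row [0.02, 0.01, -0.07, -0.0, 0.75, -0.0]
```

```bash
python3 -m crank '[[[0.02,0.01,-0.07,0,0.75,0],[0.02,0.01,-0.07,0,0.75,0],[0.02,0.01,-0.07,0,0.75,0],[0.02,0.01,-0.07,0,0.75,0],[0.02,0.01,-0.07,0,0.75,0],[0.02,0.01,-0.07,0,0.75,0],[0.02,0.01,-0.07,0,0.75,0],[0.02,0.01,-0.07,0,0.75,0]]]'
python3 -m crank '[[[0.02,0.01,-0.07,0,0.75,0],[0.02,0.01,-0.07,0,0.75,0],[0.02,0.01,-0.07,0,0.75,0],[0.02,0.01,-0.07,0,0.75,0],[0.02,0.01,-0.07,0,0.75,0],[0.02,0.01,-0.07,0,0.75,0],[0.02,0.01,-0.07,0,0.75,0],[0.02,0.01,-0.07,0,0.75,0]]]'
python3 -m crank '[[[0.02,0.01,-0.07,0,0.75,0],[0.02,0.01,-0.07,0,0.75,0],[0.02,0.01,-0.07,0,0.75,0],[0.02,0.01,-0.07,0,0.75,0],[0,0,0,0,0,0],[0,0,0,0,0,0]]]'
python3 -c "
from h import *
f=grab('scene','s4');np.savez('s4.npz',**f);print(bot.get_state()['joints'])"
python3 plan.py 520 -115 72 61.2 -45
```

```text
clock: 6.47
tcp_pos: [516.0, -116.9, 170.8]
tool_rot: [0.754, 2.896, -0.067]
contact_force: [0.1, -0.7, -2.7]
finger_gap: 0.598
grasp_force: 74.1
clock: 7.13
tcp_pos: [515.3, -113.6, 187.7]
tool_rot: [-0.677, -2.591, -0.156]
contact_force: [0.0, 0.4, -2.9]
finger_gap: 0.598
grasp_force: 74.1
clock: 7.63
tcp_pos: [518.4, -114.0, 194.7]
tool_rot: [-0.601, -2.294, -0.24]
contact_force: [-0.1, -0.5, -2.4]
finger_gap: 0.6
grasp_force: 74.2
[-0.40456163  0.57891852  1.12393957  0.08762159  2.2157554  -1.43871099]
clock 7.68 tcp [ 518.3 -113.8  195.7] gap 51.3 N 5 row [-0.59, 0.0, 0.57, 0.0, 0.01, -0.02]
```

View pics/s4.png

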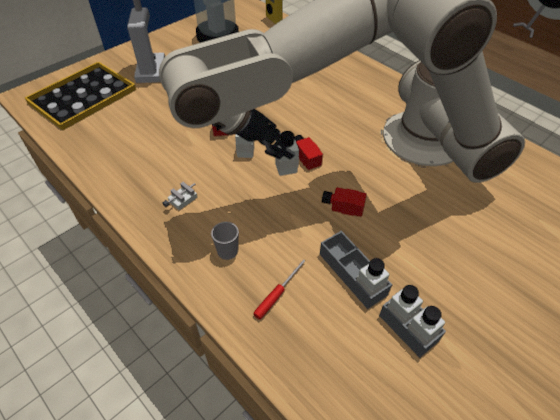

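The scene view shows the bottle held upright at (288,155) with the cap on top, and everything else untouched. Lower it until it makes contact.

```bash
python3 -m crank '[[[-0.59,0,0.57,0,0.01,-0.02],[-0.59,0,0.57,0,0.01,-0.02],[-0.59,0,0.57,0,0.01,-0.02],[-0.59,0,0.57,0,0.01,-0.02],[-0.59,0,0.57,0,0.01,-0.02],[0,0,0,0,0,0],[-0.04,0,0.04,0,0,0],[0,0,0,0,0,0]]]'
python3 plan.py 520 -115 66 61.2 -45
```

```text
clock: 8.35
tcp_pos: [520.1, -115.2, 73.0]
tool_rot: [-0.588, -2.296, -0.246]
contact_force: [0.2, 0.1, -3.0]
finger_gap: 0.598
grasp_force: 74.0
clock 8.35 tcp [ 520.1 -115.2   73. ] gap 51.0 N 1 row [-0.16, 0.0, 0.17, 0.01, 0.0, 0.01]
```

```bash
python3 -m crank '[[[-0.06,0,0.06,0,0,0],[0,0,0,0,0,0],[-0.03,0,0.03,0,0,0],[0,0,0,0,0,0]]]'
python3 -m crank '[[[-0.03,0,0.03,0,0,0],[0,0,0,0,0,0]]]'
python3 -m crank '[[[-0.03,0,0.03,0,0,0],[0,0,0,0,0,0]]]'

```

```text
clock: 8.68
tcp_pos: [520.2, -115.3, 69.2]
tool_rot: [-0.588, -2.294, -0.246]
contact_force: [1.1, -1.8, 6.6]
finger_gap: 0.596
grasp_force: 74.8
clock: 8.85
tcp_pos: [520.2, -115.4, 69.1]
tool_rot: [-0.588, -2.294, -0.247]
contact_force: [0.5, -2.4, 19.7]
finger_gap: 0.598
grasp_force: 75.9
clock: 9.02
tcp_pos: [520.2, -115.5, 69.0]
tool_rot: [-0.588, -2.294, -0.247]
contact_force: [-0.2, -4.1, 32.7]
finger_gap: 0.6
grasp_force: 77.0
```

```bash
python3 -m crank '[[[0.05,0,-0.05,0,0,0],[0,0,0,0,0,0]]]'
python3 -m crank '[[[0,0,0,0,0,0],[0,0,0,0,0,0],[0,0,0,0,0,0],[0,0,0,0,0,0],[0,0,0,0,0,0]]]' 85
python3 -m crank '[[[0,0,-0.2,0,0,0],[0,0,-0.5,0,0,0],[0,0,-0.9,0,0,0],[0,0,-0.9,0,0,0],[0,0,-0.9,0,0,0],[0,0,-0.9,0,0,0],[0,0,-0.9,0,0,0],[0,0,-0.5,0,0,0]]]'
python3 plan.py 480 -110 280 61.2 0
```

```text
clock: 9.18
tcp_pos: [520.2, -115.4, 69.2]
tool_rot: [-0.588, -2.294, -0.246]
contact_force: [2.1, -2.8, 14.2]
finger_gap: 0.595
grasp_force: 76.0
clock: 9.6
tcp_pos: [519.8, -115.2, 67.6]
tool_rot: [-0.588, -2.293, -0.246]
contact_force: [0.1, -0.3, 0.9]
finger_gap: 0.996
grasp_force: 0.0
clock: 10.27
tcp_pos: [627.2, -174.7, 190.5]
tool_rot: [-0.589, -2.295, -0.246]
contact_force: [-0.5, -0.9, 0.4]
finger_gap: 0.999
grasp_force: 0.0
clock 10.27 tcp [ 627.2 -174.7  190.5] gap 85.3 N 8 row [0.78, -0.06, -0.05, 0.0, -0.94, 0.0]
```

```bash
python3 plan.py 500 220 300 84 0 16
```

```text
clock 10.27 tcp [ 627.2 -174.7  190.5] gap 85.3 N 16 row [0.57, 0.72, 0.02, 0.09, -0.46, -0.22]
```

```bash
python3 -m crank '[[[0.57,0.72,0.02,0.09,-0.46,-0.22],[0.57,0.72,0.02,0.09,-0.46,-0.22],[0.57,0.72,0.02,0.09,-0.46,-0.22],[0.57,0.72,0.02,0.09,-0.46,-0.22],[0.57,0.72,0.02,0.09,-0.46,-0.22],[0.57,0.72,0.02,0.09,-0.46,-0.22],[0.57,0.72,0.02,0.09,-0.46,-0.22],[0.57,0.72,0.02,0.09,-0.46,-0.22]]]'
python3 -m crank '[[[0.57,0.72,0.02,0.09,-0.46,-0.22],[0.57,0.72,0.02,0.09,-0.46,-0.22],[0.57,0.72,0.02,0.09,-0.46,-0.22],[0.57,0.72,0.02,0.09,-0.46,-0.22],[0.57,0.72,0.02,0.09,-0.46,-0.22],[0.57,0.72,0.02,0.09,-0.46,-0.22],[0.57,0.72,0.02,0.09,-0.46,-0.22],[0.57,0.72,0.02,0.09,-0.46,-0.22]]]'
python3 -m crank '[[[0,0,0,0,0,0],[0,0,0,0,0,0],[0,0,0,0,0,0]]]'
python3 - <<'E'
from h import *
f=grab('wrist');np.savez('w5.npz',**f)
im=f['frame'][:,:,::-1].copy()
for c in range(0,560,50): cv2.putText(im,str(c),(c,10),0,.35,(0,0,255),1);
cv2.imwrite('pics/w5.png',cv2.resize(im[150:360],(0,0),fx=1.42,fy=1.42,interpolation=cv2.INTER_CUBIC))
E
```

```text
clock: 10.93
tcp_pos: [591.6, 29.1, 268.4]
tool_rot: [-0.411, -2.724, -0.142]
contact_force: [0.8, 0.9, 0.4]
finger_gap: 0.999
grasp_force: 0.0
clock: 11.6
tcp_pos: [499.0, 225.5, 299.7]
tool_rot: [-0.178, -3.134, -0.008]
contact_force: [1.1, 0.9, 0.5]
finger_gap: 0.996
grasp_force: 0.0
clock: 11.85
tcp_pos: [499.7, 224.4, 299.1]
tool_rot: [-0.179, -3.13, -0.008]
contact_force: [-0.0, -0.5, 0.2]
finger_gap: 0.992
grasp_force: 0.0
```

View pics/w5.png

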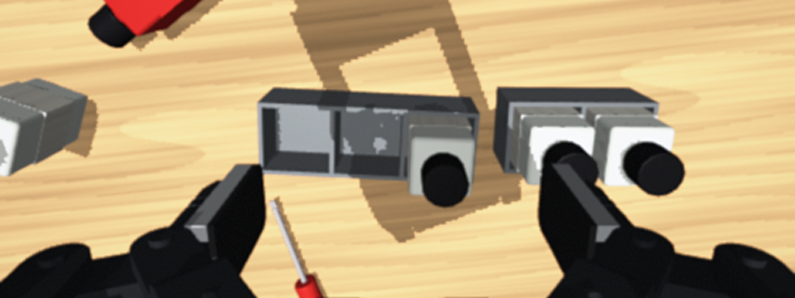

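The crop shows the loose crate rim with corners near (259,102), (478,110) and (263,172). Cells a and b are empty. The fixed crate's near rim runs from (508,105) to (657,107).

```bash
python3 - <<'E'
from h import *
np.set_printoptions(suppress=True,precision=1)
f=dict(np.load('w5.npz'));t=dict(np.load('top0.npz'))
for n,(u,v) in dict(L_near_a=(259,102),L_near_c=(478,110),L_far_a=(263,172),L_far_mid=(405,180),F_near_l=(508,105),F_near_r=(657,107)).items():
    print(n,onplane(f,u/1.42,150+v/1.42,55))
# rim heights from depth and rim pts in both views
for n,g in(('w5',f),('top',t)):
    W=cloud(g);hsv=cv2.cvtColor(g['frame'],cv2.COLOR_RGB2HSV)
    m=(abs(W[...,2]-55)<6)&(hsv[...,1]<80)&(W[...,0]>530)&(W[...,0]<650)&(W[...,1]>60)&(W[...,1]<278)
    P=W[m];print(n,len(P),'z med',np.median(P[:,2]),'y range',np.percentile(P[:,1],[1,5,95,99]))
    # near long edge: per y-bin min x ; far: max x
    A=[];B=[]
    for y in range(90,270,10):
        q=P[abs(P[:,1]-y)<5]
        if len(q)>3: A.append((y,np.percentile(q[:,0],3)));B.append((y,np.percentile(q[:,0],97)))
    A=np.array(A);B=np.array(B);print('near',np.polyfit(A[:,0],A[:,1],1),'far',np.polyfit(B[:,0],B[:,1],1))
E
```

```text
L_near_a [532.3  96.5  55. ]
L_near_c [561.5 286.   55. ]
L_far_a [598.1  87.3  55. ]
L_far_mid [620.9 214.9  55. ]
F_near_l [559.9 312.5  55. ]
F_near_r [576.7 442.5  55. ]
w5 1770 z med 54.37119217567215 y range [ 87.2  90.4 264.2 276.4]
near [  0.2 518. ] far [ -0.2 631.5]
top 250 z med 54.01131587614191 y range [ 82.4  86.4 260.5 274.3]
near [  0.2 518.8] far [ -0.1 619.4]
```

```bash
python3 plan.py 576 155 130 -8.7 0 16
```

```text
clock 11.9 tcp [500.  223.9 298.8] gap 84.9 N 16 row [-0.24, 0.03, 0.35, -0.0, -0.01, 0.96]
```

```bash
python3 -m crank '[[[-0.24,0.03,0.35,0,-0.01,0.96],[-0.24,0.03,0.35,0,-0.01,0.96],[-0.24,0.03,0.35,0,-0.01,0.96],[-0.24,0.03,0.35,0,-0.01,0.96],[-0.24,0.03,0.35,0,-0.01,0.96],[-0.24,0.03,0.35,0,-0.01,0.96],[-0.24,0.03,0.35,0,-0.01,0.96],[-0.24,0.03,0.35,0,-0.01,0.96]]]' 85.4
python3 -m crank '[[[-0.24,0.03,0.35,0,-0.01,0.96],[-0.24,0.03,0.35,0,-0.01,0.96],[-0.24,0.03,0.35,0,-0.01,0.96],[-0.24,0.03,0.35,0,-0.01,0.96],[-0.24,0.03,0.35,0,-0.01,0.96],[-0.24,0.03,0.35,0,-0.01,0.96],[-0.24,0.03,0.35,0,-0.01,0.96],[-0.24,0.03,0.35,0,-0.01,0.96]]]'
python3 -m crank '[[[0,0,0,0,0,0],[0,0,0,0,0,0],[0,0,0,0,0,0]]]'
python3 plan.py 576 155 35 -8.7 0 6
```

```text
clock: 12.57
tcp_pos: [553.7, 204.4, 213.4]
tool_rot: [-1.403, -2.811, -0.002]
contact_force: [0.6, -0.1, -0.2]
finger_gap: 1.001
grasp_force: 0.0
clock: 13.23
tcp_pos: [576.9, 152.4, 129.6]
tool_rot: [2.386, 2.033, -0.004]
contact_force: [0.0, 0.9, 0.0]
finger_gap: 1.001
grasp_force: 0.0
clock: 13.48
tcp_pos: [576.7, 153.9, 131.2]
tool_rot: [2.376, 2.044, -0.002]
contact_force: [0.1, -0.7, 0.2]
finger_gap: 1.002
grasp_force: 0.0
clock 13.48 tcp [576.7 153.9 131.2] gap 85.5 N 6 row [0.01, -0.01, 0.53, 0.01, 0.01, 0.0]
```

```bash
python3 -m crank '[[[0.01,-0.01,0.53,0,0,0],[0.01,-0.01,0.53,0,0,0],[0.01,-0.01,0.53,0,0,0],[0,0,0.53,0,0,0],[0,0,0.3,0,0,0],[0,0,0,0,0,0]]]'
python3 -c "
from h import *
f=grab('wrist','w6')"
```

```text
clock: 13.98
tcp_pos: [575.1, 154.8, 56.8]
tool_rot: [2.378, 2.044, -0.005]
contact_force: [-0.4, -0.1, -0.5]
finger_gap: 1.002
grasp_force: 0.0
```

View pics/w6.png

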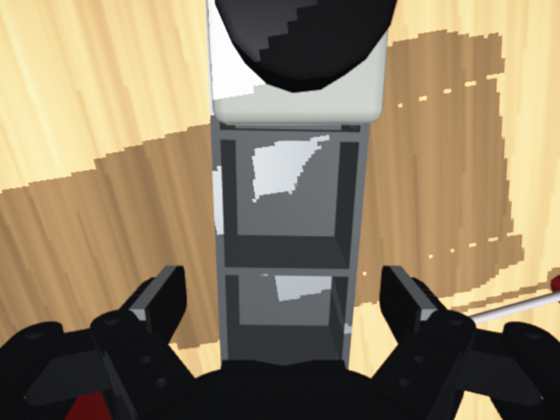

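The fingers, at columns 185 and 382, straddle the crate evenly; its walls sit at columns 222–350 near the grip.

```bash
python3 -m crank '[[[0,0,0.35,0,0,0],[0,0,0.35,0,0,0],[0,0,0,0,0,0]]]'
python3 -m crank '[[[0,0,0,0,0,0],[0,0,0,0,0,0],[0,0,0,0,0,0],[0,0,0,0,0,0],[0,0,0,0,0,0]]]' 60 40
python3 plan.py 577.7 176 36 -7 0 6;
```

```text
clock: 14.28
tcp_pos: [575.0, 154.5, 35.2]
tool_rot: [2.379, 2.043, -0.005]
contact_force: [0.1, 0.9, -1.3]
finger_gap: 0.998
grasp_force: 0.0
clock: 14.7
tcp_pos: [576.2, 154.6, 37.7]
tool_rot: [2.378, 2.041, -0.001]
contact_force: [0.1, -0.9, 5.7]
finger_gap: 0.787
grasp_force: 47.4
clock 14.7 tcp [576.2 154.6  37.7] gap 67.2 N 6 row [0.12, -0.01, 0.01, 0.01, 0.01, -0.05]
```

```bash
python3 -m crank '[[[0.06,0,0,0,0,-0.03],[0.12,-0.01,0,0,0,-0.06],[0.14,-0.01,0,0,0,-0.06],[0.14,-0.01,0,0,0,-0.06],[0.14,-0.01,0,0,0,-0.06],[0.1,-0.01,0,0,0,-0.03],[0,0,0,0,0,0]]]'
python3 -m crank '[[[0.06,0,0,0,0,0],[0,0,0,0,0,0]]]'
python3 -m crank '[[[0.06,0,0,0,0,0],[0,0,0,0,0,0]]]'
python3 plan.py 577.7 179 37.7 -7 0
```

```text
clock: 15.28
tcp_pos: [577.7, 175.2, 37.7]
tool_rot: [2.344, 2.078, -0.002]
contact_force: [-0.6, -6.6, 9.0]
finger_gap: 0.781
grasp_force: 47.7
clock: 15.45
tcp_pos: [577.8, 176.6, 37.7]
tool_rot: [2.345, 2.077, -0.003]
contact_force: [-1.3, -8.8, 9.7]
finger_gap: 0.784
grasp_force: 47.9
clock: 15.62
tcp_pos: [578.0, 178.3, 37.7]
tool_rot: [2.345, 2.077, -0.003]
contact_force: [-0.3, -10.0, 9.1]
finger_gap: 0.783
grasp_force: 47.9
clock 15.62 tcp [578.  178.3  37.7] gap 66.9 N 1 row [0.02, -0.01, 0.0, 0.05, 0.07, 0.01]
```

```bash
for i in 1; do python3 -m crank '[[[0.06,0,0,0,0,0],[0,0,0,0,0,0]]]'; python3 -m crank '[[[0.06,0,0,0,0,0],[0,0,0,0,0,0]]]';python3 -m crank '[[[0.06,0,0,0,0,0],[0,0,0,0,0,0]]]'; done | grep -E 'tcp|contact'
```

```text
tcp_pos: [578.2, 180.0, 37.7]
contact_force: [-2.1, -10.2, 9.6]
tcp_pos: [578.3, 180.6, 37.7]
contact_force: [-3.2, -22.5, 13.1]
tcp_pos: [578.4, 180.7, 37.7]
contact_force: [-6.3, -38.1, 16.4]
```

```bash
python3 -m crank '[[[-0.06,0,0,0,0,0],[0,0,0,0,0,0]]]' | grep contact
python3 -m crank '[[[0,0,0,0,0,0],[0,0,0,0,0,0],[0,0,0,0,0,0],[0,0,0,0,0,0],[0,0,0,0,0,0]]]' 85.4 | grep contact
python3 -m crank '[[[0,0,-0.3,0,0,0],[0,0,-0.8,0,0,0],[0,0,-0.9,0,0,0],[0,0,-0.9,0,0,0],[0,0,-0.9,0,0,0],[0,0,-0.9,0,0,0],[0,0,-0.9,0,0,0],[0,0,-0.9,0,0,0]]]'
python3 -m crank '[[[-0.5,-0.9,-0.5,0,0,0],[-0.5,-0.9,-0.5,0,0,0],[-0.5,-0.9,0,0,0,0],[0,0,0,0,0,0],[0,0,0,0,0,0]]]'
python3 - <<'E'
from h import *
f=grab('wrist');np.savez('w7.npz',**f)
cv2.imwrite('pics/w7.png',f['frame'][:,:,::-1]);
t=grab('top');np.savez('top7.npz',**t)
E
```

```text
contact_force: [-3.0, -19.8, 11.0]
contact_force: [-0.3, 0.7, 0.4]
clock: 17.37
tcp_pos: [577.0, 184.1, 234.2]
tool_rot: [2.346, 2.079, -0.002]
contact_force: [0.8, 0.3, -0.7]
finger_gap: 0.999
grasp_force: 0.0
clock: 17.78
tcp_pos: [490.6, 149.1, 263.4]
tool_rot: [2.345, 2.078, 0.0]
contact_force: [0.9, -0.0, -0.2]
finger_gap: 0.999
grasp_force: 0.0
```

View pics/w7.png

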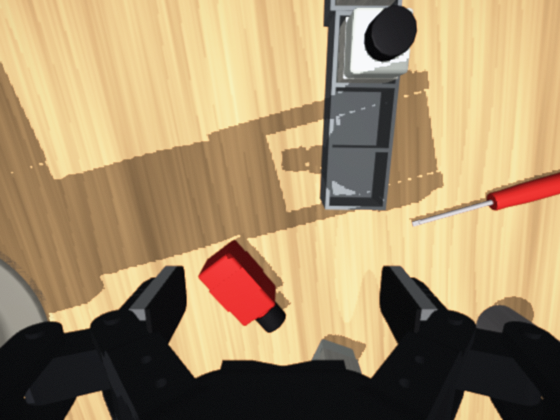

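The wrist view shows the loose crate (322–400, 80–208) butted against the fixed crate at the top, in line, with no visible gap. The packed bottle is at (380,45), and the screwdriver and red bottle are undisturbed.

```bash
python3 - <<'E'
from h import *
np.set_printoptions(suppress=True,precision=1)
f=dict(np.load('w7.npz'))
A=onplane(f,322,208,55);B=onplane(f,385,209,55)
C=onplane(f,332,85,55);D=onplane(f,398,88,55)
print('a-end',A,B,'dist',np.linalg.norm(A-B),'c-ish',C,D)
mid=(A+B)/2;a=np.degrees(np.arctan2(*((B-A)[[1,0]])));e=np.array([np.cos(np.radians(a+90)),np.sin(np.radians(a+90))])
print('n ang',a,'near edge ang',np.degrees(np.arctan2(*((C-A)[[1,0]]))),'far',np.degrees(np.arctan2(*((D-B)[[1,0]]))))
e=np.array([.122,.9925])
print('cell_a',mid[:2]+34*e,'cell_b',mid[:2]+98*e)
t=dict(np.load('top7.npz'));W=cloud(t);h=cv2.cvtColor(t['frame'],cv2.COLOR_RGB2HSV)
m=(W[...,2]>110)&(W[...,2]<140)&(h[...,2]<70)&(W[...,0]>350)&(W[...,0]<680)&(W[...,1]<450)
k,l,st,ce=cv2.connectedComponentsWithStats(m.astype(np.uint8))
for i in range(1,k):
    if st[i,4]>30: P=W[l==i];print('cap px',ce[i],st[i,4],np.nanmedian(P,0),onplane(t,*ce[i],122))
E
python3 plan.py 505 -130 290 -28.8 0
```

```text
a-end [532.5 120.4  55. ] [602.4 110.7  55. ] dist 70.51165693335709 c-ish [553.7 246.8  55. ] [619.8 236.   55. ]
n ang -7.90442944269167 near edge ang 80.52134746957026 far 82.11269516905546
cell_a [571.6 149.3] cell_b [579.4 212.8]
cap px [128.9 192.1] 128 [602.4 402.1 130. ] [603.4 404.1 122. ]
cap px [304.8 219.8] 108 [ 528.8 -123.4  121.6] [ 529.  -122.9  122. ]
cap px [382.1 236.4] 113 [ 483.9 -352.6  122.1] [ 483.2 -352.5  122. ]
cap px [427.4 239.6] 108 [ 475.3 -486.8  122.3] [ 476.1 -487.   122. ]
clock 17.88 tcp [491.7 149.4 262.3] gap 85.5 N 10 row [-0.88, 0.31, -0.09, 0.01, 0.0, 0.36]
```

```bash
python3 -m crank '[[[-0.88,0.31,-0.09,0,0,0.36],[-0.88,0.31,-0.09,0,0,0.36],[-0.88,0.31,-0.09,0,0,0.36],[-0.88,0.31,-0.09,0,0,0.36],[-0.88,0.31,-0.09,0,0,0.36],[-0.88,0.31,-0.09,0,0,0.36],[-0.88,0.31,-0.09,0,0,0.36],[-0.88,0.31,-0.09,0,0,0.36]]]' >/dev/null
python3 -m crank '[[[-0.88,0.31,-0.09,0,0,0.36],[-0.88,0.31,-0.09,0,0,0.36],[0,0,0,0,0,0],[0,0,0,0,0,0],[0,0,0,0,0,0]]]' | grep tcp
cat > cap.py <<'E'
# cap.py x y z : find the black cap blob near predicted (x,y) in wrist view, cast centroid of its top face (circle fit) onto z; body edges for yaw
from h import *
import sys
np.set_printoptions(suppress=True,precision=1)
x,y,z=map(float,sys.argv[1:4])
f=grab('wrist');K=f['mtx'];T=f['T']
def proj(p):
    c=T[:3,:3].T@(np.array(p)-T[:3,3]);return np.array([K[0,0]*c[0]/-c[2]+K[0,2],K[1,1]*-c[1]/-c[2]+K[1,2]]),-c[2]
q,d=proj([x,y,z]);print('predicted px',q)
h=cv2.cvtColor(f['frame'],cv2.COLOR_RGB2HSV)
r=int(30*K[0,0]/d);u,v=q.astype(int)
W=cloud(f)
m=np.zeros(h.shape[:2],np.uint8);sl=(slice(max(v-2*r,0),v+2*r),slice(max(u-2*r,0),u+2*r))
m[sl]=((h[...,2]<90)&(abs(W[...,2]-z)<8))[sl]
k,l,st,ce=cv2.connectedComponentsWithStats(m);i=1+np.argmax(st[1:,4])
c,rad=cv2.minEnclosingCircle(np.argwhere(l==i)[:,::-1].astype(np.float32))
P=W[l==i];print('cap area',st[i,4],'centroid',ce[i],onplane(f,*ce[i],z)[:2],'circ',c,onplane(f,*c,z)[:2],'dia mm',2*rad*d/K[0,0],'z med',np.median(P[:,2]))
zb=z-32;m2=(h[...,1]<80)&(h[...,2]>90)&(abs(W[...,2]-zb)<7)&(np.hypot(W[...,0]-x,W[...,1]-y)<45)
P=W[m2];print('shoulder n',len(P),'z',np.median(P[:,2]) if len(P) else None,'rect',cv2.minAreaRect(P[:,:2].astype(np.float32)) if len(P)>5 else None)
cv2.imwrite('pics/last.png',f['frame'][:,:,::-1])
E
python3 cap.py 529 -122 122
```

```text
tcp_pos: [505.2, -128.2, 290.2]
predicted px [300.4 178.3]
cap area 1020 centroid [300.8 177.2] [ 529.8 -121.3] circ (300.759033203125, 177.02975463867188) [ 529.8 -121.1] dia mm 35.14382849999664 z med 121.62524626294987
shoulder n 1240 z 89.29555768953375 rect ((529.8792114257812, -122.11640167236328), (51.260887145996094, 51.854270935058594), 61.194732666015625)
```

```bash
python3 plan.py 529.8 -121.5 150 -28.8 0
```

```text
clock 19.02 tcp [ 505.1 -127.8  290.3] gap 85.4 N 5 row [0.12, 0.12, 0.94, 0.01, 0.01, 0.01]
```

```bash
python3 -m crank '[[[0.2,0.2,0.5,0.01,0.01,0.01],[0.2,0.2,0.9,0.01,0.01,0.01],[0.2,0.2,0.9,0.01,0.01,0.01],[0,0,0.9,0,0,0],[0,0,0.9,0,0,0],[0,0,0.6,0,0,0],[0,0,0,0,0,0],[0,0,0,0,0,0]]]' | grep -E 'tcp|contact'
python3 plan.py 529.8 -121.5 57 -28.8 0 4
```

```text
tcp_pos: [529.5, -120.8, 149.6]
contact_force: [-0.1, -0.1, 1.1]
clock 19.68 tcp [ 529.5 -120.8  149.6] gap 85.3 N 4 row [-0.0, 0.0, 0.77, 0.0, 0.0, 0.01]
```

```bash
python3 -m crank '[[[0,0,0.5,0,0,0],[0,0,0.9,0,0,0],[0,0,0.9,0,0,0],[0,0,0.5,0,0,0],[0,0,0.28,0,0,0],[0,0,0,0,0,0],[0,0,0,0,0,0]]]' | grep -E 'tcp|contact'
python3 -m crank '[[[0,0,0,0,0,0],[0,0,0,0,0,0],[0,0,0,0,0,0],[0,0,0,0,0,0],[0,0,0,0,0,0]]]' 40 60
python3 plan.py 529.8 -121.5 180 -28.8 0 6
```

```text
tcp_pos: [530.5, -122.0, 58.8]
contact_force: [-0.1, -0.7, 0.6]
clock: 20.68
tcp_pos: [530.1, -122.0, 58.6]
tool_rot: [2.699, 1.6, 0.003]
contact_force: [-4.1, 1.9, 10.0]
finger_gap: 0.6
grasp_force: 62.8
clock 20.68 tcp [ 530.1 -122.    58.6] gap 51.2 N 6 row [0.0, -0.0, -0.67, 0.01, 0.0, 0.0]
```

```bash
python3 -m crank '[[[0,0,-0.3,0,0,0],[0,0,-0.7,0,0,0],[0,0,-0.9,0,0,0],[0,0,-0.9,0,0,0],[0,0,-0.9,0,0,0],[0,0,-0.9,0,0,0],[0,0,-0.3,0,0,0],[0,0,0,0,0,0]]]'
python3 - <<'E'
from h import *
np.set_printoptions(suppress=True,precision=2)
for n in('w7','top7'):
    f=dict(np.load(n+'.npz'));W=cloud(f);h=cv2.cvtColor(f['frame'],cv2.COLOR_RGB2HSV)
    m=(abs(W[...,2]-55)<4)&(h[...,1]<80)&(W[...,0]>510)&(W[...,0]<650)&(W[...,1]>90)&(W[...,1]<225)
    P=W[m][:,:2].astype(np.float64)
    a=np.radians(82.3)
    for it in range(4):
        e=np.array([np.cos(a),np.sin(a)]);nn=np.array([e[1],-e[0]])
        s=P@e;w=P@nn
        # outer edges per s bin
        lo=[];hi=[]
        for b in np.arange(s.min()+4,s.max(),6):
            q=w[abs(s-b)<3]
            if len(q)>4: lo.append((b,q.min()));hi.append((b,q.max()))
        lo=np.array(lo);hi=np.array(hi)
        cl=np.polyfit(lo[:,0],lo[:,1],1);ch=np.polyfit(hi[:,0],hi[:,1],1)
        if it<1: a-=0 
    print(n,len(P),'slopes deg',np.degrees(np.arctan([cl[0],ch[0]])),'w edges med',np.median(lo[:,1]),np.median(hi[:,1]),'s min',np.percentile(s,[0,1,3]))
    wc=(np.median(lo[:,1])+np.median(hi[:,1]))/2; s0=np.percentile(s,1)
    print('cell_a',e*(s0+34)+nn*wc,'cell_b',e*(s0+98)+nn*wc)
E
python3 plan.py 580.5 212.8 215 -7.7 0
```

```text
clock: 21.35
tcp_pos: [530.1, -121.9, 206.9]
tool_rot: [2.697, 1.598, 0.005]
contact_force: [-0.7, 0.5, -3.3]
finger_gap: 0.6
grasp_force: 63.9
w7 1410 slopes deg [9.56 0.22] w edges med 514.4944450444655 582.4666072596855 s min [189.29 189.71 190.16]
cell_a [573.51 148.21] cell_b [582.08 211.63]
top7 11 slopes deg [53.91 56.7 ] w edges med 523.4615442711802 580.7132270411266 s min [186.76 186.77 186.78]
cell_a [576.69 144.81] cell_b [585.26 208.23]
clock 21.35 tcp [ 530.1 -121.9  206.9] gap 51.2 N 12 row [0.93, -0.17, -0.02, 0.01, 0.0, -0.29]<stdin>:17: RankWarning: Polyfit may be poorly conditioned
<stdin>:17: RankWarning: Polyfit may be poorly conditioned
<stdin>:17: RankWarning: Polyfit may be poorly conditioned
<stdin>:17: RankWarning: Polyfit may be poorly conditioned
<stdin>:17: RankWarning: Polyfit may be poorly conditioned
<stdin>:17: RankWarning: Polyfit may be poorly conditioned
<stdin>:17: RankWarning: Polyfit may be poorly conditioned
<stdin>:17: RankWarning: Polyfit may be poorly conditioned
```

```bash
python3 -m crank '[[[0.5,-0.1,-0.02,0,0,-0.29],[0.93,-0.17,-0.02,0,0,-0.29],[0.93,-0.17,-0.02,0,0,-0.29],[0.93,-0.17,-0.02,0,0,-0.29],[0.93,-0.17,-0.02,0,0,-0.29],[0.93,-0.17,-0.02,0,0,-0.29],[0.93,-0.17,-0.02,0,0,-0.29],[0.93,-0.17,-0.02,0,0,-0.29]]]' | grep tcp
python3 -m crank '[[[0.93,-0.17,-0.02,0,0,-0.29],[0.93,-0.17,-0.02,0,0,-0.29],[0.93,-0.17,-0.02,0,0,-0.29],[0.8,-0.15,-0.02,0,0,-0.29],[0.3,-0.05,0,0,0,0],[0,0,0,0,0,0],[0,0,0,0,0,0]]]' | grep tcp
python3 plan.py 581.5 212.2 130 -7.8 0
```

```text
tcp_pos: [572.6, 88.6, 206.7]
tcp_pos: [575.9, 205.6, 209.4]
clock 22.6 tcp [575.9 205.6 209.4] gap 51.2 N 3 row [0.08, 0.05, 0.88, 0.0, 0.01, -0.0]
```

```bash
python3 -m crank '[[[0.12,0.08,0.3,0,0,0],[0.12,0.08,0.6,0,0,0],[0,0,0.9,0,0,0],[0,0,0.6,0,0,0],[0,0,0.2,0,0,0],[0,0,0,0,0,0],[0,0,0,0,0,0]]]' | grep -E 'tcp|cont'
python3 plan.py 581.5 212.2 118 -7.8 0
```

```text
tcp_pos: [582.6, 211.5, 133.4]
contact_force: [-0.3, 0.1, -2.5]
clock 23.18 tcp [582.6 211.5 133.4] gap 50.9 N 1 row [0.02, -0.04, 0.51, 0.03, 0.02, -0.01]
```

```bash
python3 -m crank '[[[0.02,-0.04,0.3,0.03,0.02,0],[0,0,0.3,0,0,0],[0,0,0.2,0,0,0],[0,0,0,0,0,0]]]' | grep -E 'tcp|cont'
python3 -m crank '[[[0,0,0.2,0,0,0],[0,0,0.2,0,0,0],[0,0,0,0,0,0]]]' | grep -E 'tcp|cont'
```

```text
tcp_pos: [580.5, 212.6, 107.3]
contact_force: [-1.2, 0.0, -3.6]
tcp_pos: [580.7, 212.7, 95.6]
contact_force: [-0.0, 0.2, -3.2]
```

In the cell without contact. Continue to the floor.

```bash
python3 -m crank '[[[0,0,0.3,0,0,0],[0,0,0.3,0,0,0],[0,0,0.2,0,0,0],[0,0,0,0,0,0],[0,0,0,0,0,0]]]' | grep -E 'tcp|cont'
python3 -m crank '[[[0,0,0.1,0,0,0],[0,0,0,0,0,0]]]' | grep -E 'tcp|cont'
```

```text
tcp_pos: [580.9, 212.8, 72.4]
contact_force: [-1.1, -0.3, -2.1]
tcp_pos: [581.1, 212.8, 69.8]
contact_force: [0.7, 0.2, -4.1]
```

```bash
python3 -m crank '[[[0,0,0.06,0,0,0],[0,0,0,0,0,0]]]' | grep -E 'tcp|cont'
python3 -m crank '[[[0,0,0.05,0,0,0],[0,0,0,0,0,0]]]' | grep -E 'tcp|cont'
```

```text
tcp_pos: [581.0, 212.8, 68.0]
contact_force: [0.5, 0.1, -1.9]
tcp_pos: [581.2, 212.9, 66.8]
contact_force: [0.5, 0.1, -3.9]
```

```bash
python3 -m crank '[[[0,0,0.03,0,0,0],[0,0,0,0,0,0]]]' | grep -E 'tcp|cont'
python3 -m crank '[[[0,0,0,0,0,0],[0,0,0,0,0,0],[0,0,0,0,0,0],[0,0,0,0,0,0],[0,0,0,0,0,0]]]' 85.4 | grep -E 'cont|gap'
python3 -m crank '[[[0,0,-0.3,0,0,0],[0,0,-0.8,0,0,0],[0,0,-0.9,0,0,0],[0,0,-0.9,0,0,0],[0,0,-0.9,0,0,0],[0,0,-0.9,0,0,0],[0,0,-0.9,0,0,0],[0,0,-0.9,0,0,0]]]'
python3 plan.py 460 -340 300 -35 0
```

```text
tcp_pos: [581.2, 213.0, 66.7]
contact_force: [-5.1, 0.3, 9.0]
contact_force: [0.4, 0.4, -0.6]
finger_gap: 0.998
clock: 25.93
tcp_pos: [580.9, 212.7, 262.9]
tool_rot: [-2.367, -2.065, -0.0]
contact_force: [0.7, -0.7, 0.1]
finger_gap: 1.002
grasp_force: 0.0
clock 25.93 tcp [580.9 212.7 262.9] gap 85.6 N 19 row [-0.99, 0.15, -0.07, -0.0, -0.0, 0.24]
```

```bash
python3 -m crank '[[[-0.99,0.15,-0.07,0,0,0.24],[-0.99,0.15,-0.07,0,0,0.24],[-0.99,0.15,-0.07,0,0,0.24],[-0.99,0.15,-0.07,0,0,0.24],[-0.99,0.15,-0.07,0,0,0.24],[-0.99,0.15,-0.07,0,0,0.24],[-0.99,0.15,-0.07,0,0,0.24],[-0.99,0.15,-0.07,0,0,0.24]]]' >/dev/null
python3 -m crank '[[[-0.99,0.15,-0.07,0,0,0.24],[-0.99,0.15,-0.07,0,0,0.24],[-0.99,0.15,-0.07,0,0,0.24],[-0.99,0.15,-0.07,0,0,0.24],[-0.99,0.15,-0.07,0,0,0.24],[-0.99,0.15,-0.07,0,0,0.24],[-0.99,0.15,-0.07,0,0,0.24],[-0.99,0.15,-0.07,0,0,0.24]]]' >/dev/null
python3 -m crank '[[[-0.99,0.15,-0.07,0,0,0.24],[-0.99,0.15,-0.07,0,0,0.24],[-0.99,0.15,-0.07,0,0,0.24],[0,0,0,0,0,0],[0,0,0,0,0,0],[0,0,0,0,0,0]]]'|grep tcp
python3 cap.py 484 -352 122
```

```text
tcp_pos: [462.1, -339.6, 301.0]
predicted px [307.5 191.4]
cap area 914 centroid [307.2 190.7] [ 484.1 -351.2] circ (307.1594543457031, 190.85134887695312) [ 484.  -351.3] dia mm 34.775392044588386 z med 121.57396701292842
shoulder n 1095 z 89.2529168865388 rect ((483.54864501953125, -352.7343444824219), (51.82902526855469, 52.09025573730469), 44.222225189208984)
```

```bash
python3 plan.py 483.9 -351.8 150 -45.8 0 6
```

```text
clock 27.82 tcp [ 462.4 -339.3  300.9] gap 85.3 N 6 row [0.02, 0.14, 0.84, -0.0, -0.0, 0.3]
```

```bash
python3 -m crank '[[[0.02,0.14,0.84,0,0,0.3],[0.02,0.14,0.84,0,0,0.3],[0.02,0.14,0.84,0,0,0.3],[0.02,0.14,0.84,0,0,0.3],[0.02,0.14,0.84,0,0,0.3],[0.02,0.14,0.84,0,0,0.3],[0,0,0,0,0,0],[0,0,0,0,0,0]]]'|grep tcp
python3 plan.py 483.9 -351.8 58 -45.8 0 4
```

```text
tcp_pos: [483.9, -352.1, 149.1]
clock 28.48 tcp [ 483.9 -352.1  149.1] gap 85.4 N 4 row [0.0, -0.0, 0.76, -0.01, 0.0, -0.0]
```

```bash
python3 -m crank '[[[0,0,0.5,0,0,0],[0,0,0.9,0,0,0],[0,0,0.9,0,0,0],[0,0,0.5,0,0,0],[0,0,0.24,0,0,0],[0,0,0,0,0,0],[0,0,0,0,0,0]]]' | grep -E 'tcp|contact'
python3 -m crank '[[[0,0,0,0,0,0],[0,0,0,0,0,0],[0,0,0,0,0,0],[0,0,0,0,0,0],[0,0,0,0,0,0]]]' 40 60
python3 plan.py 483.9 -351.8 58 -45.8 0
python3 -m crank '[[[0,0,-0.3,0,0,0],[0,0,-0.7,0,0,0],[0,0,-0.9,0,0,0],[0,0,-0.9,0,0,0],[0,0,-0.9,0,0,0],[0,0,-0.9,0,0,0],[0,0,-0.5,0,0,0],[0,0,0,0,0,0]]]'
python3 plan.py 573 148.7 215 -7.8 0 19
```

```text
tcp_pos: [484.4, -353.5, 60.1]
contact_force: [0.3, -0.1, 1.2]
clock: 29.48
tcp_pos: [483.9, -353.4, 59.4]
tool_rot: [2.912, 1.177, 0.0]
contact_force: [-1.7, 3.5, 9.5]
finger_gap: 0.599
grasp_force: 62.2
clock 29.48 tcp [ 483.9 -353.4   59.4] gap 51.2 N 1 row [0.04, -0.04, 0.05, 0.01, 0.0, -0.03]
clock: 30.15
tcp_pos: [484.5, -353.9, 215.6]
tool_rot: [2.908, 1.176, 0.003]
contact_force: [0.6, 0.4, -2.1]
finger_gap: 0.598
grasp_force: 63.4
clock 30.15 tcp [ 484.5 -353.9  215.6] gap 51.0 N 19 row [0.87, -0.28, 0.0, 0.0, 0.0, -0.33]
```

```bash
python3 -m crank '[[[0.5,-0.15,0,0,0,-0.33],[0.87,-0.28,0,0,0,-0.33],[0.87,-0.28,0,0,0,-0.33],[0.87,-0.28,0,0,0,-0.33],[0.87,-0.28,0,0,0,-0.33],[0.87,-0.28,0,0,0,-0.33],[0.87,-0.28,0,0,0,-0.33],[0.87,-0.28,0,0,0,-0.33]]]' | grep tcp
python3 -m crank '[[[0.87,-0.28,0,0,0,-0.33],[0.87,-0.28,0,0,0,-0.33],[0.87,-0.28,0,0,0,-0.33],[0.87,-0.28,0,0,0,-0.33],[0.87,-0.28,0,0,0,-0.33],[0.87,-0.28,0,0,0,-0.33],[0.87,-0.28,0,0,0,-0.33],[0.87,-0.28,0,0,0,-0.33]]]' | grep tcp
python3 -m crank '[[[0.87,-0.28,0,0,0,-0.33],[0.87,-0.28,0,0,0,-0.33],[0.8,-0.25,0,0,0,-0.33],[0,0,0,0,0,0],[0,0,0,0,0,0]]]' | grep tcp
python3 plan.py 572.5 148.2 130 -7.8 0 4
```

```text
tcp_pos: [557.5, -158.4, 210.1]
tcp_pos: [577.6, 59.2, 210.2]
tcp_pos: [570.0, 138.5, 210.3]
clock 31.9 tcp [570.  138.5 210.3] gap 51.0 N 4 row [0.08, 0.01, 0.67, -0.0, 0.0, -0.02]
```

```bash
python3 -m crank '[[[0.16,0.01,0.3,0,0,-0.04],[0.16,0.01,0.6,0,0,-0.04],[0,0,0.8,0,0,0],[0,0,0.6,0,0,0],[0,0,0.3,0,0,0],[0,0,0,0,0,0],[0,0,0,0,0,0]]]' | grep -E 'tcp|cont'
python3 plan.py 572.5 148.2 118 -7.8 0 1
```

```text
tcp_pos: [572.6, 146.5, 133.2]
contact_force: [0.3, -0.7, -1.4]
clock 32.48 tcp [572.6 146.5 133.2] gap 51.4 N 1 row [0.06, -0.01, 0.51, -0.01, -0.0, -0.02]
```

```bash
python3 -m crank '[[[0.06,-0.01,0.3,0,0,-0.02],[0,0,0.2,0,0,0],[0,0,0,0,0,0],[0,0,0,0,0,0]]]' | grep -E 'tcp|cont'
python3 -m crank '[[[0,0,0.2,0,0,0],[0,0,0.2,0,0,0],[0,0,0,0,0,0]]]' | grep -E 'tcp|cont'
python3 -m crank '[[[0,0,0.2,0,0,0],[0,0,0.2,0,0,0],[0,0,0,0,0,0]]]' | grep -E 'tcp|cont'
```

```text
tcp_pos: [572.4, 148.8, 118.1]
contact_force: [-0.8, 0.1, -2.4]
tcp_pos: [571.9, 148.7, 104.8]
contact_force: [-0.1, -0.0, -2.4]
tcp_pos: [571.9, 148.7, 92.7]
contact_force: [-0.7, 0.1, -2.5]
```

Free in the cell; floor contact is expected at TCP z ≈ 67.4.

```bash
python3 -m crank '[[[0,0,0.3,0,0,0],[0,0,0.3,0,0,0],[0,0,0.12,0,0,0],[0,0,0,0,0,0],[0,0,0,0,0,0]]]' | grep -E 'tcp|cont'
python3 -m crank '[[[0,0,0.06,0,0,0],[0,0,0,0,0,0]]]' | grep -E 'tcp|cont'
```

```text
tcp_pos: [572.3, 148.7, 72.3]
contact_force: [0.3, -0.1, -2.2]
tcp_pos: [572.5, 148.8, 70.8]
contact_force: [0.0, 0.6, -3.7]
```

```bash
python3 -m crank '[[[0,0,0.09,0,0,0],[0,0,0,0,0,0]]]' | grep -E 'tcp|cont'
python3 -m crank '[[[0,0,0.03,0,0,0],[0,0,0,0,0,0]]]' | grep -E 'tcp|cont'
```

```text
tcp_pos: [572.3, 148.7, 67.8]
contact_force: [-0.8, -0.5, -3.0]
tcp_pos: [572.5, 148.8, 67.5]
contact_force: [-2.6, -0.3, 3.0]
```

Contact. Release, retreat and check.

```bash
python3 -m crank '[[[0,0,0,0,0,0],[0,0,0,0,0,0],[0,0,0,0,0,0],[0,0,0,0,0,0],[0,0,0,0,0,0]]]' 85.4 | grep -E 'cont|gap'
python3 -m crank '[[[0,0,-0.3,0,0,0],[0,0,-0.8,0,0,0],[0,0,-0.9,0,0,0],[0,0,-0.9,0,0,0],[0,0,-0.9,0,0,0],[0,0,-0.9,0,0,0],[0,0,-0.9,0,0,0],[0,0,-0.9,0,0,0]]]' | grep tcp
python3 -m crank '[[[0,-0.9,-0.9,0,0,0],[0,-0.9,-0.5,0,0,0],[0,-0.9,-0.5,0,0,0],[0,-0.6,0,0,0,0],[0,0,0,0,0,0],[0,0,0,0,0,0]]]' | grep tcp
python3 - <<'E'
from h import *
f=grab('wrist');s=grab('scene');t=grab('top');np.savez('w9.npz',**f);np.savez('s9.npz',**s);np.savez('t9.npz',**t)
a=cv2.resize(s['frame'][210:370,290:470],(390,346),interpolation=cv2.INTER_CUBIC)
b=cv2.resize(f['frame'],(400,300))
W=np.zeros((346,790,3),np.uint8);W[:,:390]=a;W[:300,390:]=b
cv2.imwrite('pics/fin.png',W[:,:,::-1])
E
```

```text
contact_force: [0.5, -0.7, -0.3]
finger_gap: 1.004
tcp_pos: [572.2, 148.7, 264.5]
tcp_pos: [474.0, 162.2, 320.5]
```

View pics/fin.png

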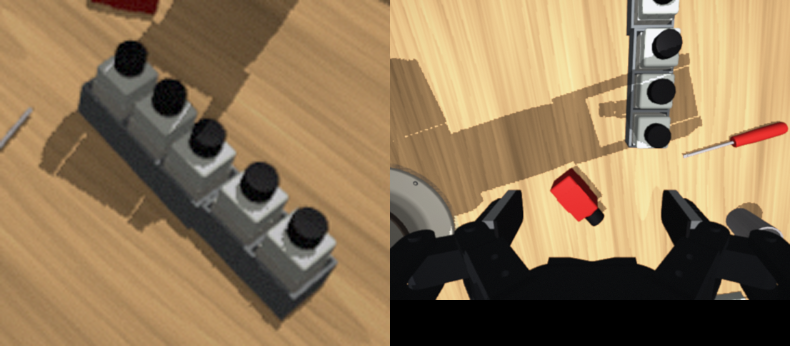

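The left crop shows all five bottles upright in one continuous row. The right one (wrist) shows the four visible caps in line, with screwdriver and red bottle unmoved. Next, a numeric check of the seam.

```bash
python3 - <<'E'
from h import *
for n in('s9','w9','w7'):
    f=dict(np.load(n+'.npz'));K=f['mtx'];T=f['T'];h=cv2.cvtColor(f['frame'],cv2.COLOR_RGB2HSV)
    e=np.array([.137,.9906,0]);nn=np.array([.9906,-.137,0]);o=np.array([581.2,212.6,0])
    side=34 if n=='s9' else -34
    for z in(15,40,53):
        r=[]
        for s in range(84,113,2):
            p=o+e*s+nn*side+[0,0,z];c=T[:3,:3].T@(p-T[:3,3]);u=K[0,0]*c[0]/-c[2]+K[0,2];v=K[1,1]*-c[1]/-c[2]+K[1,2]
            r.append('%d/%d'%tuple(h[int(round(v)),int(round(u)),1:]) if 0<=v<419.4 and 0<=u<559.4 else '-')
        print(n,z,' '.join(r))
E
```

```text
s9 15 16/48 16/48 29/44 6/40 17/46 6/41 6/41 0/41 18/43 11/46 17/46 12/44 11/46 17/45 6/42
s9 40 11/47 27/47 6/43 17/45 12/44 6/45 12/41 12/44 24/43 17/44 17/44 12/44 12/44 6/41 24/42
s9 53 9/60 11/70 6/83 8/99 7/114 7/114 6/89 12/44 17/45 17/46 17/46 12/44 29/44 24/42 19/41
w9 15 52/78 58/83 67/95 73/98 79/103 17/60 22/47 17/45 17/46 15/50 20/51 15/50 25/62 21/60 22/57
w9 40 25/52 24/53 20/52 29/53 19/53 21/49 17/46 28/45 17/107 15/174 16/173 16/173 16/172 16/172 16/172
w9 53 20/63 22/57 23/56 19/53 25/52 22/46 19/53 17/163 16/173 8/126 6/122 8/125 8/128 10/132 10/134
w7 15 103/180 69/93 71/100 86/118 81/107 22/47 21/49 16/48 20/50 20/50 20/50 26/50 21/61 22/71 23/68
w7 40 19/55 22/57 14/55 23/55 20/52 21/49 20/50 21/48 23/66 18/169 17/176 17/177 17/175 - -
w7 53 23/56 19/54 19/53 19/53 15/51 17/60 19/53 17/168 19/177 16/155 16/156 - - - -
```

```bash
python3 - <<'E'
from h import *
for nm in('w5','w7','w9'):
    f=dict(np.load(nm+'.npz'));K=f['mtx'];T=f['T'];h=cv2.cvtColor(f['frame'],cv2.COLOR_RGB2HSV)
    e=np.array([.137,.9906,0]);nn=np.array([.9906,-.137,0]);o=np.array([581.2,212.6,0]);r=[]
    for s in range(-90,200,6):
        for n in np.arange(-60,-15,.5):
            p=o+e*s+nn*n;c=T[:3,:3].T@(p-T[:3,3]);u=K[0,0]*c[0]/-c[2]+K[0,2];v=K[1,1]*-c[1]/-c[2]+K[1,2]
            if not(0<=v<419.4 and 0<=u<559.4):break
            S,V=h[int(round(v)),int(round(u)),1:]
            if S<45: r.append((s,float(n)));break
    print(nm,r)
E
```

```text
w5 [(-90, -29.0), (-84, -29.0), (-78, -29.5), (-72, -29.5), (-66, -29.5), (-60, -28.0), (-54, -28.5), (-48, -28.5), (-42, -28.5), (-36, -27.5), (-30, -27.5), (-24, -27.5), (-18, -27.5), (-12, -28.0), (-6, -26.5), (0, -26.5), (6, -27.0), (12, -27.0), (18, -25.5), (24, -26.0), (30, -26.0), (36, -26.0), (42, -26.0), (48, -26.0), (54, -25.0), (60, -25.0), (66, -25.5), (72, -24.0), (102, -36.5), (108, -36.5), (114, -36.5), (120, -36.5), (126, -37.0), (132, -37.0), (138, -37.0), (144, -37.5), (150, -37.5), (156, -37.5), (162, -37.5), (168, -38.0), (174, -38.0), (180, -38.0), (186, -37.0), (192, -37.0), (198, -37.0)]
w7 [(-90, -31.0), (-84, -31.0), (-78, -30.0), (-72, -30.5), (-66, -31.0), (-60, -31.0), (-54, -31.5), (-48, -31.5), (-42, -31.0), (-36, -31.0), (-30, -30.0), (-24, -30.5), (-18, -31.0), (-12, -31.0), (-6, -30.0), (0, -30.5), (6, -31.0), (12, -31.0), (18, -31.5), (24, -30.5), (30, -31.0), (36, -31.0), (42, -30.5), (48, -30.5), (54, -31.0), (60, -31.5), (66, -30.5), (72, -31.0), (78, -31.0), (84, -31.5), (90, -31.0), (96, -31.0), (102, -36.0), (108, -36.0), (114, -36.5), (120, -37.0)]
w9 [(-90, -30.5), (-84, -31.0), (-78, -31.5), (-72, -30.0), (-66, -30.5), (-60, -30.5), (-54, -31.0), (-48, -31.0), (-42, -31.5), (-36, -31.5), (-30, -30.5), (-24, -30.5), (-18, -31.0), (-12, -31.5), (-6, -30.0), (0, -30.5), (6, -30.5), (12, -31.0), (18, -31.0), (24, -31.5), (30, -30.5), (36, -30.5), (42, -31.0), (48, -31.0), (54, -30.0), (60, -30.5), (66, -30.5), (72, -31.0), (78, -31.5), (84, -30.5), (90, -30.5), (96, -31.0), (102, -36.5), (108, -36.5), (114, -37.0), (120, -37.0), (126, -36.0), (132, -36.5), (138, -36.5), (144, -37.0), (150, -37.0)]
```

No gap at the seam, yaw matches, but the loose crate sits about 5 mm off sideways. There is time to fix that: grip the middle bottle and ease the crate over about 5 mm.

```bash
python3 plan.py 581.2 213 210 -7.8 0 5
```

```text
clock 35.97 tcp [475.  161.9 319. ] gap 85.3 N 5 row [0.43, 0.66, 0.73, -0.0, 0.0, 0.0]
```

```bash
python3 -m crank '[[[0.43,0.66,0.73,0,0,0],[0.43,0.66,0.73,0,0,0],[0.43,0.66,0.73,0,0,0],[0.43,0.66,0.73,0,0,0],[0.43,0.66,0.73,0,0,0],[0,0,0,0,0,0],[0,0,0,0,0,0]]]' | grep tcp
python3 plan.py 581.2 213 68 -7.8 0 6
```

```text
tcp_pos: [581.6, 212.5, 206.9]
clock 36.55 tcp [581.6 212.5 206.9] gap 85.7 N 6 row [0.0, -0.0, 0.77, -0.01, 0.0, 0.0]
```

```bash
python3 -m crank '[[[0,0,0.5,0,0,0],[0,0,0.9,0,0,0],[0,0,0.9,0,0,0],[0,0,0.9,0,0,0],[0,0,0.8,0,0,0],[0,0,0.5,0,0,0],[0,0,0,0,0,0],[0,0,0,0,0,0]]]' | grep -E 'tcp|cont'
python3 -m crank '[[[0,0,0,0,0,0],[0,0,0,0,0,0],[0,0,0,0,0,0],[0,0,0,0,0,0],[0,0,0,0,0,0]]]' 40 50 | grep -E 'tcp|cont|gr'
python3 plan.py 581.2 213 68 -7.8 0 6
```

```text
tcp_pos: [581.2, 212.4, 75.5]
contact_force: [-0.4, 0.0, 0.3]
tcp_pos: [581.7, 212.8, 76.4]
contact_force: [-3.7, -0.9, 9.3]
grasp_force: 51.8
clock 37.63 tcp [581.7 212.8  76.4] gap 51.1 N 6 row [0.0, -0.0, 0.05, 0.0, -0.0, 0.0]
```

```bash
python3 -m crank '[[[0,0,-0.07,0,0,0],[0,-0.05,0,0,0,0],[0,-0.05,0,0,0,0],[0,0,0,0,0,0]]]' | grep -E 'tcp|cont'
for i in 1; do python3 -m crank '[[[0,-0.05,0,0,0,0],[0,0,0,0,0,0]]]'; python3 -m crank '[[[0,-0.05,0,0,0,0],[0,0,0,0,0,0]]]';python3 -m crank '[[[0,-0.05,0,0,0,0],[0,0,0,0,0,0]]]'; done | grep -E 'tcp|contact'
```

```text
tcp_pos: [578.9, 213.0, 77.4]
contact_force: [5.5, -0.6, 0.3]
tcp_pos: [577.7, 213.2, 77.4]
contact_force: [6.8, -1.1, -1.2]
tcp_pos: [576.2, 213.4, 77.5]
contact_force: [7.7, -1.5, -1.6]
tcp_pos: [574.7, 213.6, 77.5]
contact_force: [6.9, -0.2, -1.4]
```

```bash
python3 -m crank '[[[0,-0.04,0,0,0,0],[0,0,0,0,0,0]]]' | grep -E 'tcp|contact'
python3 -m crank '[[[0,0.07,0,0,0,0],[0,0,0.04,0,0,0],[0,0,0,0,0,0]]]' | grep -E 'tcp|contact'
python3 -m crank '[[[0,0,0,0,0,0],[0,0,0,0,0,0],[0,0,0,0,0,0],[0,0,0,0,0,0],[0,0,0,0,0,0]]]' 85.4 | grep -E 'cont|gap'
python3 -m crank '[[[0,0,-0.3,0,0,0],[0,0,-0.8,0,0,0],[0,0,-0.9,0,0,0],[0,0,-0.9,0,0,0],[0,0,-0.9,0,0,0],[0,0,-0.9,0,0,0],[0,0,-0.9,0,0,0],[0,0,-0.9,0,0,0]]]' | grep tcp
python3 -m crank '[[[0,-0.9,-0.6,0,0,0],[0,-0.9,-0.5,0,0,0],[0,-0.9,-0.5,0,0,0],[0,-0.6,0,0,0,0],[0,0,0,0,0,0],[0,0,0,0,0,0]]]' | grep tcp
cat > chk.py <<'E'
from h import *
e=np.array([.137,.9906,0]);nn=np.array([.9906,-.137,0]);o=np.array([581.2,212.6,0])
f=grab('wrist');K=f['mtx'];T=f['T'];h=cv2.cvtColor(f['frame'],cv2.COLOR_RGB2HSV);r=[]
def px(p):
    c=T[:3,:3].T@(p-T[:3,3]);return K[0,0]*c[0]/-c[2]+K[0,2],K[1,1]*-c[1]/-c[2]+K[1,2]
for s in range(-90,180,8):
    for n in np.arange(-60,-15,.5):
        u,v=px(o+e*s+nn*n)
        if not(0<=v<419.4 and 0<=u<559.4):break
        if h[int(round(v)),int(round(u)),1]<45: r.append((s,float(n)));break
print(r)
f=grab('scene');K=f['mtx'];T=f['T'];h=cv2.cvtColor(f['frame'],cv2.COLOR_RGB2HSV)
for z in(10,25,40):
    print([int(h[int(round(v)),int(round(u)),1]) for u,v in[px(o+e*s+nn*31+[0,0,z]) for s in range(86,112,2)]])
t=grab('top');W=cloud(t);h=cv2.cvtColor(t['frame'],cv2.COLOR_RGB2HSV)
m=(W[...,2]>115)&(W[...,2]<140)&(h[...,2]<70)&(W[...,0]>350)&(W[...,0]<680)&(W[...,1]<450)
k,l,st,ce=cv2.connectedComponentsWithStats(m.astype(np.uint8))
for i in range(1,k):
    if st[i,4]>30: print('cap',np.nanmedian(W[l==i],0).round(1))
E
python3 chk.py
```

```text
tcp_pos: [573.6, 213.7, 77.4]
contact_force: [7.9, -1.3, -1.5]
tcp_pos: [574.9, 213.6, 76.5]
contact_force: [-2.3, -2.7, 8.7]
contact_force: [0.7, -0.4, 0.9]
finger_gap: 1.001
tcp_pos: [574.4, 213.4, 272.8]
tcp_pos: [476.1, 227.0, 319.9]
[(-90, -36.5), (-82, -37.0), (-74, -35.5), (-66, -36.0), (-58, -36.5), (-50, -36.5), (-42, -35.5), (-34, -36.0), (-26, -36.0), (-18, -36.5), (-10, -37.0), (-2, -36.0), (6, -36.0), (14, -36.5), (22, -37.0), (30, -37.0), (38, -36.0), (46, -36.5), (54, -37.0), (62, -37.0), (70, -37.5), (78, -36.5), (86, -37.0), (94, -36.0), (102, -36.5), (110, -36.5), (118, -36.0), (126, -36.0), (134, -36.5), (142, -37.0), (150, -37.5), (158, -37.5), (166, -37.0), (174, -37.0)]
[18, 18, 25, 6, 6, 17, 17, 18, 12, 17, 11, 11, 6]
[23, 23, 12, 17, 17, 19, 19, 18, 12, 12, 6, 18, 34]
[16, 16, 11, 17, 17, 24, 31, 6, 18, 18, 18, 45, 17]
cap [572.  208.8 130.6]
cap [564.7 146.9 130.6]
cap [ 476.4 -487.2  121.9]
```

```bash
python3 -c "
from workcell import bot
print(bot.get_state()['clock'],bot.close_job())"
```

```text
the job is handed in; nothing more can be done
40.6167 None
```

I stood the fallen bottle up, let go, then packed it in the middle cell and the loose bottle in the end cell. The loose crate is flush and in line with the fixed crate, with no gap visible, and the job was handed in at 40.6 s; no verdict came back.

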